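# Take the pressure block out of the tray and lay it against the fence of the sample bed

### The arm

A 6-joint arm with a two-finger parallel gripper is mounted at the origin on the work surface. World frame = base frame: x ahead of the robot, y to its left, z up, the work surface at z = 0. Lengths are in mm, angles in rad, forces in N, time in s.
With the tool pointing down it reaches from about 350 to 775 mm from the base axis. Payload 7.3 kg.
Tool frame: the origin (TCP) lies midway between the tips of the shut fingers; the grasp point (between the pads) lies 19 mm behind it; z points along the fingers, y is the line along which they close (so a half turn about z gives the same grasp; the last joint's range is limited). The gripper opens to 92 mm and grips with 3 to 60 N. Pads are 19 mm wide; open, the fingers measure 130 mm over their backs; the gripper's body (75 mm by 190 mm) begins 47 mm behind the grasp point.
Start: joints at [0.987, 0.342, 1.524, -0, 1.275, -0.146], TCP at [222.561, 475.512, 226.741] pointing down, gripper open.
Joint ranges: [-2.53, 2.53], [-0.77, 2.02], [0.04, 2.7], [-1, 4.14], [0.28, 2.66], [-3.11, 3.11]. Speed limits (rad/s): [2.57, 2.57, 3.14, 3.14, 3.14, 3.14].

### API

Orientations are given as [roll, pitch, yaw] about the fixed x, y, z axes, in that order (R = Rz(yaw) Ry(pitch) Rx(roll)).
In Python, from plant import bot gives the robot as it stands.
- The arm moves only by the tool jog_arm, never from a script. Its arguments are lists of equal length, an entry for each row: "dp": the shift along the tool's x, y, z in m, a list of three; "twist": the turn about the tool's z in degrees. A call has 1 to 10 rows; each row shifts and turns the commanded pose from where the row before left it, along the tool's axes as they then stand; what a row does not reach is not made up. A row lasts 1/8 s, in which the tool goes at most 62.5 mm and 10.7 degrees, less where a joint would pass 70% of its speed; a pose out of reach is approached as far as the arm can. A call is refused whole if a number of a shift passes 0.0625 or a number of a turn 10.7, either way. A call with a gripper value outside its range is refused whole. "jaw" is the finger opening in m, from 0 to 0.0918, set as the call begins (left out, the last holds). The fingers move at their own pace and stop on an object; the grip force is fixed at half the most. Time passes only in rows, so rows that do not move let the fingers close. It gives the time, the measured TCP pose, the force, the opening and the grip force at its end, in the units of the state.
- bot.get_obs(): the state, without advancing time (a new reading comes with each control period).
- bot.capture(name): name is "scene" or "side" or "wrist"; returns the picture (480x640x3 uint8, blue, green, red); there is no depth.
- bot.camera_params(name): a dict with "fx", "fy", "cx", "cy" (pixels), "R" (3x3) and "t" (3): a world point X has camera coordinates R X + t. Camera axes: x right, y down, z forward; pixel columns grow to the right and rows downward; lengths in mm; the calibration is good to about 2 mm. A picture is of the moment at which its call begins: read the wrist's pose just before it. camera_params takes no time and is no camera call; for the wrist camera it gives the pose at the moment of the call.
- bot.close_job(): hands the job in; it is judged then, once.
Trained networks look in the newest picture that a camera, given by its name, has taken for a name from the list of things; names that differ only in an ending like _2 or _b are one class to them, and where a whole thing is asked for, a point or a joint stands for the part that bears it (a point fixed in the world has none). Each returns a list of dicts, best first, with "confidence" (0 to 1); they miss things now and then, are a little off and sometimes report something else, mostly with a low value. They report only what shows in the picture. A call takes as long as a camera call. They do not tell look-alikes from the thing itself.
- bot.find_in(camera, label): "bbox" ([centre column, centre row, width, height] in pixels, round what is visible of it).
- bot.masks_of(camera, label): "pixels" (480x640 bool, what is visible of it) and "bbox" ([centre column, centre row, width, height] in pixels, round what is visible of it).
The state is a dict: "time": time; "joint_positions": joint angles; "dq": joint speeds; "tau": joint torques, N m; "tool_pos": TCP position; "tcp_rot": TCP orientation; "contact_force": force on the tool from outside, world axes, zero at the start; "moment": the same for the moment, N m; "grip_width": finger opening in mm; "finger_force": force on a finger pad.
Only numpy, scipy, OpenCV 4.12 (cv2) and the standard library are available. Lean on these libraries where they do the work, as an engineer would, in place of code of your own. Each camera call takes 0.05 s, during which the arm holds its last target. There are 200 camera calls.

### The job

The pressure block, the one with a shallow recess in its top, lies tight along a side wall of the storage tray, where no finger fits behind it. Work it off the wall without leaning hard on it, lift it out of the tray, set it down on the sample bed without dropping it, and slide it flush against the whole length of the bed's fence, about centred along the fence. Leave the round-topped form, the pucks and the amber bottle where they are.

Things in the scene. Friction and masses are not known exactly. Their poses are not given: they have to be found in the camera images.
- block: The pressure block: aluminium, 120 (x) x 62 (y) x 30 mm high, about 0.4 kg; in its top a recess 90 (x) x 46 (y) mm, only 3.5 mm deep, inside an 8 mm rim. Origin: centre of its underside, z up. It lies on the tray floor, a long side 2 to 4 mm from the tray's +y or -y wall, ends 8 mm or more from other walls. Shut fingertips in the recess can drag it; it is gripped across y.
- tray: Grey plastic tray, fixed: outside 250 x 250 x 50 mm high, walls and floor 5 mm (inner floor at z = 5 mm). Origin at the centre of its underside. A cross wall (x = 28 to 33 mm, top at z = 45 mm) divides it: the block and the form lie in the compartment x = -120 to 28, y = -120 to 120 mm; the narrow one beyond holds two pucks.
- bed: Sample bed, fixed: aluminium foot 200 (x) x 170 (y) x 12 mm, on it a dark steel slab 180 (x) x 150 (y) mm whose top, where the block goes, is at z = 40 mm. A steel fence 12 mm thick stands along the slab's -y edge (y = -75 to -63 mm, over the full 180 mm of x, top at z = 62 mm). Origin: centre of the underside.
- fence_mid (a point): The middle of the fence's inner face (which looks to the bed's +y), at the height of the slab's top; axes as the bed's. A block lying flush has its origin at y = +31 mm, z = 0 from here, and its long side along x.
- form: Round-topped form, aluminium, 120 (x) x 62 (y) x 62 mm high, tunnel shaped, at the wall of the tray across from the block: stays there. Origin at the centre of its underside.
- puck_a: Aluminium puck, 60 mm across, 25 mm high, in the tray's narrow compartment. Origin at the centre of its underside.
- puck_b: Aluminium puck, 48 mm across, 50 mm high, in the tray's narrow compartment. Origin at the centre of its underside.
- amber_bottle: Amber reagent bottle, 70 mm across, 160 mm high, standing behind the tray and bed. Origin at the centre of its underside.
Things that resemble listed ones, but are neither listed nor needed, are in the scene too. What is shaped like the block but black is not meant.

How it is judged (in metres and radians):
On the way, in this order (a step that is already met when the one before it is completed fails the run):
1. the block has come off the tray wall (22 mm or more from its starting place), still lying on the tray floor (distance of block from where it was at the start of the episode above 0.022 m and z of block in the frame of tray below 0.012 m), for 0.1 s.
2. the block is lifted clear above the tray's walls (height (world z) of block above 0.06 m), for 0.1 s.
At the end, for the whole second after the job is handed in: the block lies at rest and flat, right way up, on the sample bed (underside within 4 mm of its top), its long side flush with the fence (centre 27.5 to 34.5 mm from the fence's face, parallel within 0.05 rad) and centred along the fence within 25 mm (y of block in the frame of fence_mid between 0.0275 and 0.0345 m and x of block in the frame of fence_mid between -0.025 and 0.025 m and z of block in the frame of fence_mid between -0.004 and 0.004 m and angle between the x axis of block and the x axis of fence_mid, either way round below 0.05 rad and angle between block's own z axis and vertical below 0.05 rad and linear speed of block below 0.02 m/s); the robot touches nothing.
It fails at once if the block is pressed against the tray with more than 60 N (contact force between block and tray above 60 N).
It fails at once if the block is dropped: it moves faster than 0.5 m/s with no finger touching it (linear speed of block above 0.5 m/s and contact force between the fingers and block below 0.05 N).
It fails at once if the form, a puck or the amber bottle is moved by more than 30 mm (distance of any of form, puck_a, puck_b, amber_bottle from where it was at the start of the episode above 0.03 m).
It also fails if it takes over 67 s, if anything falls off the work surface, if the arm or the gripper's body presses on something with over 40 N, if the wrist force passes 120 N, or if a joint passes its speed limit or range.

## Working session

There is one attempt and no reset: what is moved stays moved. The work goes in short steps, Python scripts to look and compute and a tool call to move; the robot and the scene stay as the last step left them, time stands still between calls to the robot, and variables do not carry over. Pictures are saved under pics/ and viewed, at most 10 in all, crops included, and the job is handed in when it is done.

Besides the shell and the picture viewer there is one more tool, called after ">>>" as a command line: name --pt "numbers of a row" for each row, then --argument value for the rest. jog_arm: Moves the arm, as the interface text tells. Its arguments: {"type":"object","properties":{"dp":{"type":"array"},"twist":{"type":"array"},"jaw":{"type":"number"}},"required":["dp","twist"]}

```bash
mkdir -p pics; ls; python3 - <<'E'
from plant import bot
import cv2
o=bot.get_obs(); print({k:o[k] for k in('time','tool_pos','tcp_rot','contact_force','grip_width')})
for c in('scene','side'):
    cv2.imwrite(f'pics/{c}0.png',bot.capture(c))
    p=bot.camera_params(c); print(c,p)
    for l in('block','tray','bed','form','puck_a','amber_bottle'):
        print(l,[(round(d['confidence'],2),[round(float(v)) for v in d['bbox']]) for d in bot.find_in(c,l)])
E
```

```text
pics
{'time': 0.0, 'tool_pos': array([222.31797579, 475.15905749, 226.05329354]), 'tcp_rot': array([-3.14009196e+00, -2.11559985e-04,  2.70381185e+00]), 'contact_force': array([ 1.00736749, -0.06101172,  0.25354257]), 'grip_width': 91.98142220053066}
scene {'fx': 591.9821752046438, 'fy': 591.9821752046438, 'cx': 320.2499937462267, 'cy': 250.46431165765978, 'R': array([[-0.14279897,  0.98975107, -0.00113055],
       [ 0.76124655,  0.10910072, -0.63921883],
       [-0.63254418, -0.09214042, -0.76902406]]), 't': array([  97.79466105, -342.87227141, 1556.50145372])}
block [(0.98, [445, 199, 62, 40]), (0.94, [286, 197, 59, 40]), (0.64, [364, 263, 33, 49])]
tray [(0.74, [402, 290, 138, 131])]
bed [(0.82, [226, 266, 116, 108]), (0.41, [374, 309, 27, 34])]
form [(0.58, [449, 262, 33, 63])]
puck_a [(0.82, [375, 311, 28, 29]), (0.68, [428, 319, 34, 30])]
amber_bottle [(0.74, [265, 346, 40, 70]), (0.58, [426, 319, 33, 28])]
side {'fx': 482.55383030281916, 'fy': 482.55383030281916, 'cx': 322.21404859015604, 'cy': 241.8118929651661, 'R': array([[ 0.90931969, -0.41593486,  0.01165725],
       [-0.31107796, -0.69815334, -0.64483519],
       [ 0.27634798,  0.58273502, -0.76423275]]), 't': array([-462.6103931 ,  196.26357536,  926.64050122])}
block [(0.88, [306, 234, 58, 30]), (0.63, [188, 217, 37, 46])]
tray [(0.77, [311, 208, 141, 111]), (0.64, [381, 334, 126, 99])]
bed [(0.79, [380, 333, 125, 102]), (0.22, [350, 207, 20, 30])]
form [(0.6, [276, 190, 53, 42])]
puck_a [(0.72, [350, 208, 22, 29]), (0.57, [326, 185, 26, 25])]
amber_bottle [(0.94, [439, 236, 38, 70])]
```

View pics/scene0.png

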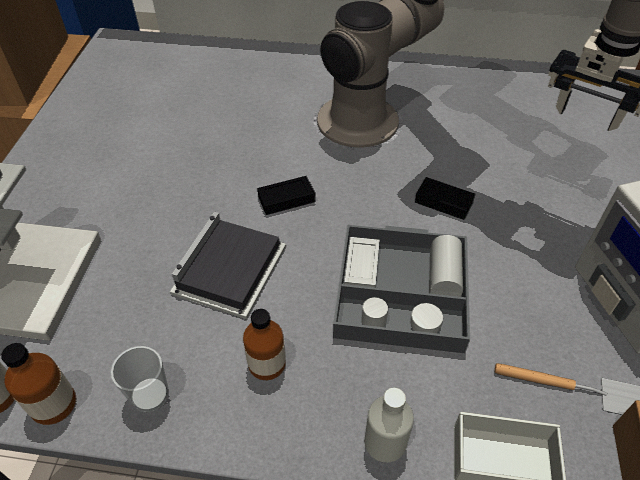

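View pics/side0.png

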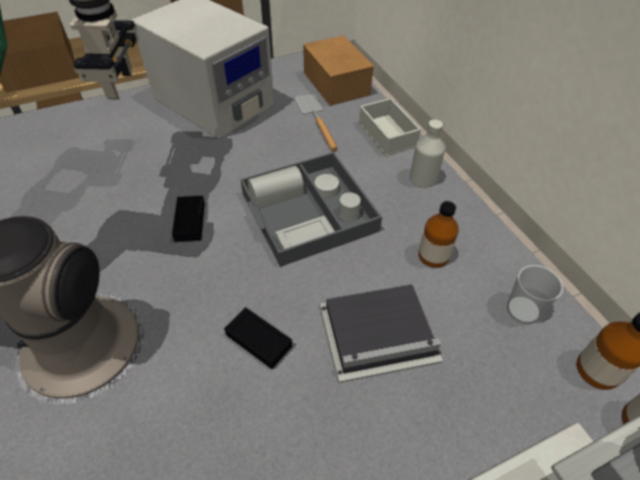

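The candidates for the block in the scene image are a black one at (445,199), a black one at (286,197), and a bare aluminium recessed block at (364,263) in the tray. I choose the one at (364,263), lying along the tray wall on the bed side. I'll check it in a close crop.

```bash
cat > h.py <<'E'
import numpy as np,cv2
from plant import bot
def ray(p,uv,z):
    "pixel -> world point on plane z"
    d=p['R'].T@np.array([(uv[0]-p['cx'])/p['fx'],(uv[1]-p['cy'])/p['fy'],1.]); c=-p['R'].T@p['t']
    return c+d*(z-c[2])/d[2]
def proj(p,X):
    c=np.asarray(X,float)@p['R'].T+p['t']; return np.c_[c[:,0]/c[:,2]*p['fx']+p['cx'],c[:,1]/c[:,2]*p['fy']+p['cy']]
E
python3 - <<'E'
from h import *
p=bot.camera_params('scene')
for n,uv,z in(('tray',(402,285),25),('block',(363,261),35),('bed',(228,263),40),('form',(448,255),62),('bottle',(265,370),20)): print(n,ray(p,uv,z).round())
im=cv2.imread('pics/scene0.png')
cv2.imwrite('pics/crop0.png',cv2.resize(im[205:365,160:480],(800,400),interpolation=cv2.INTER_CUBIC))
w=bot.camera_params('wrist');o=bot.get_obs()
from scipy.spatial.transform import Rotation as R
Rt=R.from_euler('xyz',o['tcp_rot']).as_matrix(); print('cam in tool',Rt.T@(-w['R'].T@w['t']-o['tool_pos']),(w['R']@Rt).round(2),w['fx'])
print(Rt.round(3))
E
```

```text
tray [541. 144.  25.]
block [499.  61.  35.]
bed [ 547. -209.   40.]
form [482. 229.  62.]
bottle [763. -89.  20.]
cam in tool [ 8.15934189e+01 -4.29319527e-02 -1.58153475e+02] [[-0.    1.    0.  ]
 [-0.95 -0.   -0.3 ]
 [-0.3  -0.    0.95]] 359.31274689718566
[[-0.906  0.424  0.   ]
 [ 0.424  0.906  0.   ]
 [-0.     0.    -1.   ]]
```

View pics/crop0.png

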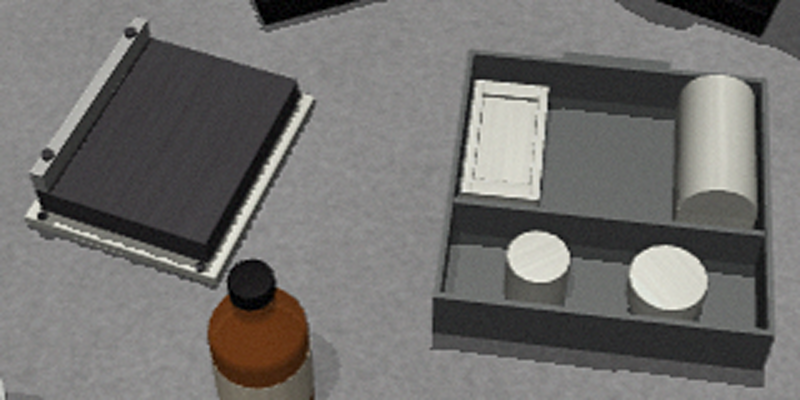

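The crop confirms it. The aluminium block with the rimmed recess sits at crop (505,140), by the tray wall facing the bed, and the form is opposite at (717,150). The bed's fence runs from crop (138,22) to (40,180). Next I work out rough poses and the first travel.

```bash
cat >> h.py <<'E'
from scipy.optimize import least_squares
def fit(p,pts,uv,x0):
    "planar pose (x,y,yaw) of a body with model pts (mm) seen at uv"
    pts=np.asarray(pts,float)
    def W(q): c,s=np.cos(q[2]),np.sin(q[2]); return np.c_[pts[:,0]*c-pts[:,1]*s+q[0],pts[:,0]*s+pts[:,1]*c+q[1],pts[:,2]]
    r=least_squares(lambda q:(proj(p,W(q))-uv).ravel(),x0,x_scale=[10,10,.1],loss='soft_l1'); return r.x,(proj(p,W(r.x))-uv)
E
python3 - <<'E'
from h import *
p=bot.camera_params('scene')
f=lambda l:np.array(l)/2.5+[160,205]
tr=f([(473,53),(767,80),(772,333),(434,297)])
for y in(0,):
    print(fit(p,[(-125,-125,50),(-125,125,50),(125,125,50),(125,-125,50)],tr,[541,144,0]))
print(fit(p,[(-90,75,40),(90,75,40),(-100,85,12),(100,85,12),(100,-85,12)],f([(298,80),(210,246),(315,98),(217,278),(30,215)]),[547,-209,-.4]))
print(fit(p,[(-60,-31,35),(-60,31,35),(60,31,35),(60,-31,35)],f([(475,80),(550,87),(541,199),(460,193)]),[499,61,0]))
E
```

```text
(array([5.41444591e+02, 1.45707566e+02, 6.24560436e-03]), array([[-1.58753205, -1.75671008],
       [ 0.47180999, -0.47074046],
       [ 1.31869474,  1.46051936],
       [-0.50964314, -0.05230559]]))
(array([ 5.34851260e+02, -2.09991655e+02, -2.14791332e-01]), array([[ 0.74536677, -0.28092815],
       [-0.74891555, -0.40451439],
       [ 0.76651776, -0.96493409],
       [ 0.37714202,  0.50180964],
       [-1.8370748 ,  0.78731856]]))
(array([4.97245342e+02, 6.05014252e+01, 1.84894644e-02]), array([[ 0.24634932, -0.1989219 ],
       [-0.38342311, -0.25287466],
       [-0.4832541 ,  0.6129665 ],
       [ 0.65838521, -0.10506756]]))
```

>>> jog_arm --pt "-0.0453 -0.0312 0" --pt "-0.0453 -0.0312 0" --pt "-0.0453 -0.0312 0" --pt "-0.0453 -0.0312 0" --pt "-0.0453 -0.0312 0" --pt "-0.0453 -0.0312 0" --pt "-0.0453 -0.0312 0" --pt "-0.0453 -0.0312 0" --pt "-0.0453 -0.0312 0" --pt "-0.0453 -0.0312 0" --twist '[0, 0, 0, 0, 0, 0, 0, 0, 0, 0]' --jaw 0

```text
time: 1.95
tool_pos: [501.4, -0.9, 226.9]
tcp_rot: [3.141, 0.001, 2.704]
contact_force: [0.3, 0.9, 0.6]
grip_width: 1.2
finger_force: 0.0
```

>>> jog_arm --pt "0 0 0" --pt "0 0 0" --pt "0 0 0" --pt "0 0 0" --twist '[-8.5, -8.5, -8.4, 0]'

```text
time: 2.45
tool_pos: [500.6, 0.8, 226.7]
tcp_rot: [3.142, 0.0, -3.138]
contact_force: [-0.3, 0.2, -0.8]
grip_width: 0.3
finger_force: 0.0
```

```bash
python3 - <<'E'
from h import *
o=bot.get_obs();p=bot.camera_params('wrist');im=bot.capture('wrist')
print(o['time'],o['tool_pos'],o['tcp_rot']);np.savez('w1.npz',**p)
cv2.imwrite('pics/w1.png',im)
E
```

```text
2.45 [500.58343385   0.83463299 226.72622599] [ 3.14151337e+00  9.02344654e-05 -3.13751505e+00]
```

View pics/w1.png

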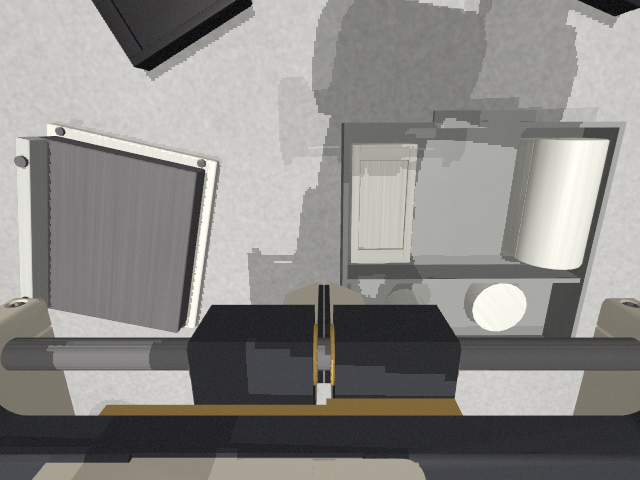

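The wrist view shows the block top spanning about (351,143) to (410,264), the tray's near rim corners at (342,123) and (625,122), and the slab corners at (200,170) and (180,331), with the fence on the left. I enlarge it to pick the corners.

```bash
python3 - <<'E'
import cv2,numpy as np
im=cv2.imread('pics/w1.png')
a=cv2.resize(im[115:345,5:225],None,fx=1.74,fy=1.74,interpolation=cv2.INTER_CUBIC)
a=cv2.resize(im[115:345,5:225],(383,400),interpolation=cv2.INTER_CUBIC)
b=cv2.resize(im[115:275,335:495],(400,400),interpolation=cv2.INTER_CUBIC)
cv2.imwrite('pics/w1c.png',np.hstack([a,b]))
E
```

```text
(no output)
```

View pics/w1c.png

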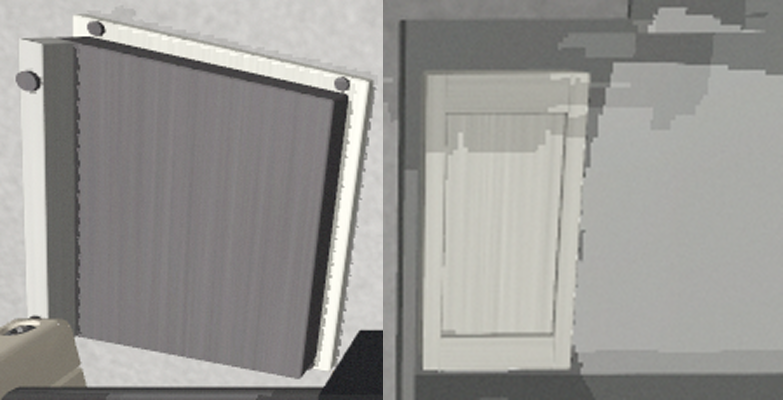

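```bash
python3 - <<'E'
from h import *
p=dict(np.load('w1.npz'))
L=lambda l:np.array(l)/[383/220,400/230]+[5,115]-.3
Rr=lambda l:(np.array(l)-[383,0])/2.5+[335,115]-.3
for n,r in(('bed',fit(p,[(-90,75,40),(90,75,40),(-90,-63,40),(-100,85,12),(-90,-75,62),(-90,-63,62),(-100,-85,12)],L([(335,97),(301,377),(78,45),(372,80),(22,39),(45,41),(75,16)]),[535,-210,-.21])),
 ('block',fit(p,[(-60,-31,35),(-60,31,35),(60,31,35),(60,-31,35)],Rr([(424,72),(590,73),(572,370),(424,370)]),[497,60,0])),
 ('tray',fit(p,[(-125,-125,50),(-125,125,50)],np.array([Rr([(403,20)])[0],(625,122)]),[541,145,0]))): print(n,r[0],r[1].round(1).tolist())
E
```

```text
bed [ 5.32972625e+02 -2.11027466e+02 -2.13641149e-01] [[1.2, 1.0], [2.1, 1.8], [-0.3, -1.6], [-0.0, -0.1], [-0.9, -0.4], [0.2, 1.6], [-0.9, -1.2]]
block [4.94909169e+02 5.88506153e+01 1.91732433e-02] [[0.5, 0.7], [0.0, -0.7], [-0.1, -0.4], [-0.4, 0.4]]
tray [5.40558049e+02 1.42973805e+02 6.36885864e-03] [[0.1, 0.0], [-0.1, -0.0]]
```

>>> jog_arm --pt "0.0046 0.0587 0" --pt "0 0 0.06" --pt "0 0 0.06" --pt "0 0 0.05" --pt "0 0 0.01" --pt "0 0 0" --pt "0 0 0" --twist '[-0.5, 0, 0, 0, 0, 0, 0]'

```text
time: 3.38
tool_pos: [497.2, 59.5, 48.7]
tcp_rot: [-3.141, 0.004, -3.128]
contact_force: [-0.5, 0.6, -0.1]
grip_width: 0.5
finger_force: 0.0
```

```bash
python3 - <<'E'
from h import *
for c in('scene','side'):
    im=bot.capture(c); cv2.imwrite(f'pics/{c}1.png',im)
a=cv2.imread('pics/scene1.png')[195:325,320:490];b=cv2.imread('pics/side1.png')[140:270,230:400]
cv2.imwrite('pics/c1.png',np.hstack([cv2.resize(i,(400,306),interpolation=cv2.INTER_CUBIC) for i in(a,b)]))
E
```

```text
(no output)
```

View pics/c1.png

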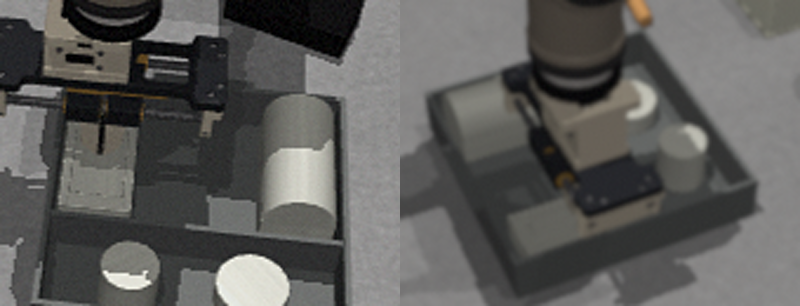

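The scene crop shows the shut fingertips over the recess at (100,150), with the block spanning about x = 60 to 137 there. They are centred in y, so I descend gently.

>>> jog_arm --pt "0 0 0.008" --pt "0 0 0.005" --pt "0 0 0.0015" --pt "0 0 0" --pt "0 0 0" --twist '[0, 0, 0, 0, 0]'

```text
time: 4.1
tool_pos: [495.7, 59.6, 32.2]
tcp_rot: [3.142, 0.0, -3.127]
contact_force: [0.2, 0.8, 1.4]
grip_width: 0.3
finger_force: 0.0
```

>>> jog_arm --pt "0 0.002 0.0003" --pt "0 0.003 0" --pt "0 0.004 0" --pt "0 0.004 0" --pt "0 0 0" --twist '[0, 0, 0, 0, 0]'

```text
time: 4.72
tool_pos: [495.4, 72.9, 31.9]
tcp_rot: [3.142, 0.0, -3.127]
contact_force: [0.3, 0.9, 0.1]
grip_width: 0.5
finger_force: 0.0
```

>>> jog_arm --pt "0 0.004 0" --pt "0 0.004 0" --pt "0 0.004 0" --pt "0 0.004 0" --pt "0 0.004 0" --twist '[0, 0, 0, 0, 0]'

```text
time: 5.35
tool_pos: [495.2, 92.8, 31.9]
tcp_rot: [3.142, 0.0, -3.127]
contact_force: [-0.0, -2.8, 0.7]
grip_width: 0.6
finger_force: 1.1
```

>>> jog_arm --pt "0 0.005 0" --pt "0 0.006 0" --pt "0 0.006 0" --pt "0 0.006 0" --pt "0 0.004 0" --pt "0 0.002 0" --pt "0 0 0" --twist '[0, 0, 0, 0, 0, 0, 0]'

```text
time: 6.22
tool_pos: [494.7, 121.8, 31.9]
tcp_rot: [3.141, -0.0, -3.127]
contact_force: [-0.1, 0.1, 0.8]
grip_width: 0.4
finger_force: 0.4
```

>>> jog_arm --pt "0 -0.003 -0.01" --pt "0 0 -0.06" --pt "0 0 -0.06" --pt "0.02 -0.06 -0.06" --pt "0 0 0" --pt "0 0 0" --twist '[0, 0, 0, 0, 0, 0]' --jaw 0.0918

```text
time: 6.98
tool_pos: [480.8, 75.4, 204.9]
tcp_rot: [3.141, -0.0, -3.128]
contact_force: [-1.1, -0.2, 0.2]
grip_width: 56.0
finger_force: 0.0
```

```bash
python3 - <<'E'
from h import *
o=bot.get_obs();p=bot.camera_params('wrist');im=bot.capture('wrist')
print(o['time'],o['tool_pos'],o['tcp_rot']);np.savez('w2.npz',**p)
cv2.imwrite('pics/w2.png',im)
print([(round(d['confidence'],2),[round(float(v)) for v in d['bbox']]) for d in bot.find_in('wrist','block')])
E
```

```text
6.975 [480.76179192  75.40593779 204.86360311] [ 3.14092583e+00 -4.78721811e-05 -3.12829058e+00]
[(0.95, [522, 18, 115, 35]), (0.76, [84, 45, 168, 90]), (0.61, [356, 229, 65, 124])]
```

View pics/w2.png

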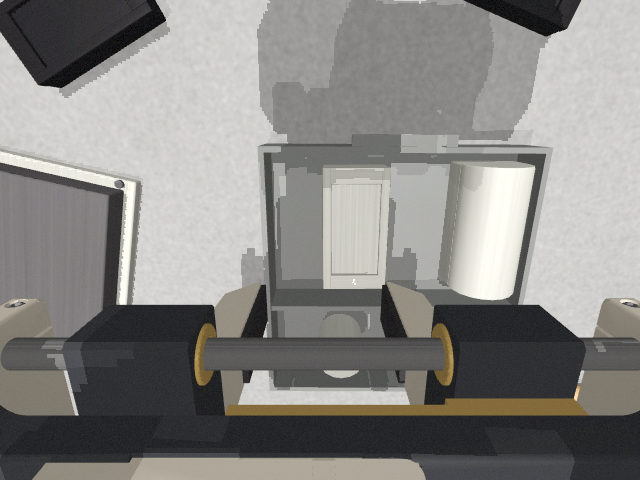

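The block has come off the wall, and its top corners are at about (323,166), (390,166), (386,289) and (323,288). I fit its pose.

```bash
python3 - <<'E'
from h import *
p=dict(np.load('w2.npz'))
q,r=fit(p,[(-60,-31,35),(-60,31,35),(60,31,35),(60,-31,35)],np.array([(323,166),(390,166),(385.5,289),(323,288.5)]),[496,100,0]);print(q,r.round(1).tolist())
q,r=fit(p,[(-125,-125,50),(-125,125,50)],np.array([(259.5,146),(551.5,148)]),[541,145,0]);print(q,r.round(1).tolist())
E
```

```text
[4.93648293e+02 1.05575720e+02 1.90910004e-02] [[-0.7, 0.6], [1.2, 0.2], [-0.4, -1.0], [0.1, -0.2]]
[5.40441129e+02 1.44484298e+02 6.17815852e-03] [[-1.8, 0.0], [1.8, 0.2]]
```

>>> jog_arm --pt "-0.0141 0.0299 0" --pt "0 0 0.06" --pt "0 0 0.06" --pt "0 0 0.015" --pt "0 0 0" --twist '[0, 0, 0, 0, 0]'

```text
time: 7.7
tool_pos: [494.6, 105.8, 69.5]
tcp_rot: [3.142, -0.002, -3.127]
contact_force: [-0.2, -0.1, 0.6]
grip_width: 91.8
finger_force: 0.0
```

>>> jog_arm --pt "0 0 0.02" --pt "0 0 0.02" --pt "0 0 0.012" --pt "0 0 0.005" --pt "0 0 0" --twist '[0, 0, 0, 0, 0]'

```text
time: 8.32
tool_pos: [495.2, 105.5, 13.5]
tcp_rot: [3.141, 0.001, -3.127]
contact_force: [-0.1, 0.6, -0.1]
grip_width: 91.7
finger_force: 0.0
```

>>> jog_arm --pt "0 0 0" --pt "0 0 0" --pt "0 0 0" --pt "0 0 0" --pt "0 0 0" --pt "0 0 0" --twist '[0, 0, 0, 0, 0, 0]' --jaw 0.03

```text
time: 9.07
tool_pos: [494.9, 105.5, 13.1]
tcp_rot: [3.141, 0.0, -3.127]
contact_force: [0.1, 0.0, 2.7]
grip_width: 61.8
finger_force: 30.0
```

>>> jog_arm --pt "0 0 -0.004" --pt "0 0 -0.01" --pt "0 0 -0.02" --pt "0 0 -0.03" --pt "0 0 -0.03" --pt "0 0 -0.023" --pt "0 0 0" --twist '[0, 0, 0, 0, 0, 0, 0]'

```text
time: 9.95
tool_pos: [495.7, 105.5, 131.7]
tcp_rot: [3.141, 0.004, -3.127]
contact_force: [-0.4, 0.6, -3.2]
grip_width: 62.0
finger_force: 30.0
```

>>> jog_arm --pt "-0.0042 -0.02 0" --pt "-0.0042 -0.04 0" --pt "-0.0042 -0.04 0" --pt "-0.0042 -0.045 0" --pt "-0.0042 -0.045 0" --pt "-0.0042 -0.045 0" --pt "-0.0042 -0.045 0" --pt "-0.0042 -0.025 0" --pt "0 -0.0145 0" --pt "0 0 0" --twist '[0, 0, 0, 0, 0, 0, 0, 0, 0, 0]'

```text
time: 11.2
tool_pos: [532.6, -213.4, 129.4]
tcp_rot: [3.141, -0.001, -3.128]
contact_force: [0.0, 0.8, -2.3]
grip_width: 61.4
finger_force: 30.0
```

>>> jog_arm --pt "0 0 0.01" --pt "0 0 0.01" --pt "0 0 0.01" --pt "0 0 0" --twist '[5, 5, 3.1, 0]'

```text
time: 11.7
tool_pos: [532.4, -211.6, 99.2]
tcp_rot: [3.14, -0.002, 2.929]
contact_force: [0.6, 0.2, -2.5]
grip_width: 61.7
finger_force: 30.0
```

```bash
python3 - <<'E'
from h import *
o=bot.get_obs();p=bot.camera_params('wrist');im=bot.capture('wrist')
print(o['time'],o['tool_pos'],o['tcp_rot']);np.savez('w3.npz',**p)
cv2.imwrite('pics/w3.png',im)
E
```

```text
11.7 [ 532.36591951 -211.64946005   99.23832456] [ 3.14045848e+00 -2.19539926e-03  2.92929208e+00]
```

View pics/w3.png

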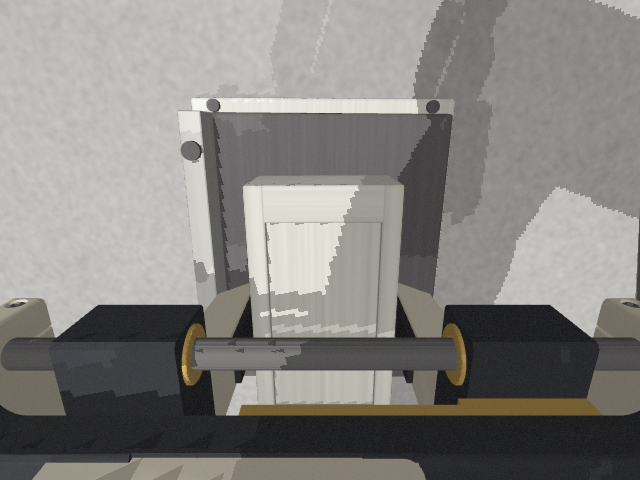

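The block is held squarely over the slab. The slab's near edge is level at row 113 with its corner at (452,114), and the fence top is at about (179–204,111). I refit the bed.

```bash
python3 - <<'E'
from h import *
p=dict(np.load('w3.npz'))
q,r=fit(p,[(-90,75,40),(-90,-75,62),(-90,-63,62),(-100,85,12),(-100,-85,12)],np.array([(452,114),(179,111),(204,111),(454,99),(192,99)]),[534,-210,-.21]);print(q,r.round(1).tolist())
for q in(q,np.array([534,-210.5,-.214])):
    c,s=np.cos(q[2]),np.sin(q[2]); R=np.array([[c,-s],[s,c]]); t=bot.get_obs()['tool_pos'][:2]
    print('tcp in fence frame',R.T@(t-q[:2])+[0,63])
E
```

```text
[ 5.34021162e+02 -2.11846485e+02 -2.16409448e-01] [[3.8, 0.1], [-0.3, 0.4], [-1.9, 0.5], [3.8, 0.0], [-0.7, -1.1]]
tcp in fence frame [-1.13808429 62.47802133]
tcp in fence frame [-0.83270575 61.16948871]
```

>>> jog_arm --pt "0 0 0.015" --pt "0 0 0.015" --pt "0 0 0.01" --pt "0 0 0.005" --pt "0 0 0.002" --pt "0 0 0.001" --pt "0 0 0" --twist '[0, 0, 0, 0, 0, 0, 0]'

```text
time: 12.62
tool_pos: [533.1, -213.7, 52.2]
tcp_rot: [-3.142, 0.001, 2.927]
contact_force: [0.4, 1.0, -3.9]
grip_width: 61.7
finger_force: 30.0
```

>>> jog_arm --pt "0 0 0.001" --pt "0 0 0.001" --pt "0 0 0.001" --pt "0 0 0" --twist '[0, 0, 0, 0]'

```text
time: 13.12
tool_pos: [532.8, -213.5, 48.8]
tcp_rot: [3.141, -0.0, 2.927]
contact_force: [0.9, 0.0, -3.6]
grip_width: 61.8
finger_force: 30.0
```

>>> jog_arm --pt "0 0 0.0005" --pt "0 0 0.0005" --pt "0 0 0" --twist '[0, 0, 0]'

```text
time: 13.5
tool_pos: [533.0, -213.5, 48.1]
tcp_rot: [3.142, 0.0, 2.927]
contact_force: [-0.9, -0.1, -1.1]
grip_width: 62.0
finger_force: 30.0
```

>>> jog_arm --pt "0 0 0.0005" --pt "0 0 0" --pt "0 0 0" --twist '[0, 0, 0]'

```text
time: 13.88
tool_pos: [532.9, -213.5, 48.1]
tcp_rot: [-3.142, 0.0, 2.927]
contact_force: [-2.0, 1.3, 5.6]
grip_width: 61.9
finger_force: 30.0
```

>>> jog_arm --pt "0 0 0" --pt "0 0 0" --pt "0 0 0" --pt "0 0 0" --twist '[0, 0, 0, 0]' --jaw 0.073

```text
time: 14.38
tool_pos: [532.9, -213.6, 47.3]
tcp_rot: [3.142, 0.0, 2.927]
contact_force: [-1.5, 0.1, -0.8]
grip_width: 73.0
finger_force: 0.0
```

>>> jog_arm --pt "0 0 -0.02" --pt "0 0 -0.03" --pt "0 0 -0.03" --pt "0 0.04 0" --pt "0 0.025 0" --pt "0 0 0" --pt "0 0 0" --pt "0 0 0" --twist '[0, 0, 0, 0, 0, 0, 0, 0]'

```text
time: 15.38
tool_pos: [546.6, -151.0, 127.3]
tcp_rot: [-3.141, -0.0, 2.926]
contact_force: [0.5, -0.8, 0.7]
grip_width: 72.9
finger_force: 0.0
```

>>> jog_arm --pt "0 0 0" --pt "0 0 0" --pt "0 0 0.01" --pt "0 0 0.03" --pt "0 0 0.025" --pt "0 0 0.012" --pt "0 0 0" --pt "0 0 0" --twist '[0, 0, 0, 0, 0, 0, 0, 0]' --jaw 0

```text
time: 16.38
tool_pos: [547.3, -150.3, 51.2]
tcp_rot: [-3.141, 0.001, 2.927]
contact_force: [0.7, 0.7, 0.4]
grip_width: 1.2
finger_force: 0.0
```

>>> jog_arm --pt "0 -0.008 0" --pt "0 -0.008 0" --pt "0 -0.006 0" --pt "0 -0.005 0" --pt "0 -0.005 0" --pt "0 -0.005 0" --pt "0 -0.003 0" --twist '[0, 0, 0, 0, 0, 0, 0]'

```text
time: 17.25
tool_pos: [538.6, -188.9, 51.0]
tcp_rot: [3.141, 0.001, 2.927]
contact_force: [1.4, 5.3, 4.5]
grip_width: 0.3
finger_force: 3.0
```

>>> jog_arm --pt "0 -0.003 0" --pt "0 -0.003 0" --pt "0 -0.002 0" --pt "0 -0.001 0" --twist '[0, 0, 0, 0]'

```text
time: 17.75
tool_pos: [536.8, -197.2, 51.0]
tcp_rot: [3.14, 0.001, 2.927]
contact_force: [2.3, 9.8, 4.9]
grip_width: 0.8
finger_force: 5.0
```

>>> jog_arm --pt "0 -0.002 0" --pt "0 -0.001 0" --twist '[0, 0]'

```text
time: 18.0
tool_pos: [536.8, -197.3, 51.1]
tcp_rot: [3.136, 0.001, 2.927]
contact_force: [7.5, 21.3, 7.9]
grip_width: 0.2
finger_force: 11.3
```

>>> jog_arm --pt "0 -0.001 0" --pt "0 0 0" --pt "0 0 0" --twist '[0, 0, 0]'

```text
time: 18.38
tool_pos: [536.8, -197.3, 51.1]
tcp_rot: [3.135, 0.001, 2.927]
contact_force: [6.3, 22.8, 8.1]
grip_width: 0.5
finger_force: 11.8
```

>>> jog_arm --pt "0 0.004 0" --pt "0 0.02 0" --pt "0 0 -0.06" --pt "0 0 -0.06" --pt "0.03 -0.03 -0.06" --pt "0 0 0" --pt "0 0 0" --pt "0 0 0" --twist '[0, 0, 0, 0, 0, 0, 0, 0]'

```text
time: 19.38
tool_pos: [509.8, -197.1, 219.6]
tcp_rot: [3.14, -0.003, 2.928]
contact_force: [-0.1, 0.3, -1.4]
grip_width: 0.7
finger_force: 0.0
```

```bash
python3 - <<'E'
from h import *
o=bot.get_obs();p=bot.camera_params('wrist');im=bot.capture('wrist')
print(o['time'],o['tool_pos'],o['tcp_rot']);np.savez('w4.npz',**p)
cv2.imwrite('pics/w4.png',im)
cv2.imwrite('pics/w4c.png',cv2.resize(im[80:380,100:500],(800,600),interpolation=cv2.INTER_CUBIC))
E
```

```text
19.375 [ 509.82260263 -197.095622    219.5615831 ] [ 3.14047454 -0.00329175  2.92757858]
```

View pics/w4c.png

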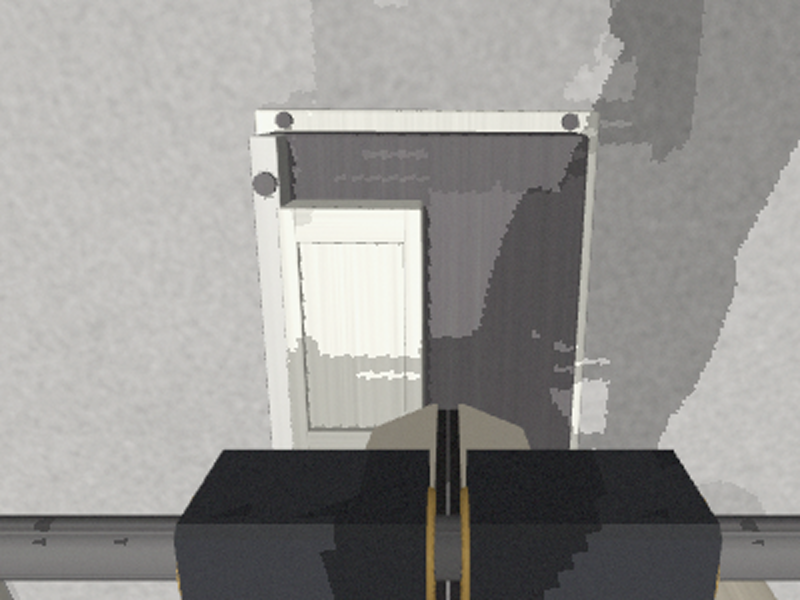

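The block's long side lies along the fence. Its top corners in the crop are at (281,207) and (423,207), and the fence top is at (250–277,136). I check this numerically.

```bash
python3 - <<'E'
from h import *
p=dict(np.load('w4.npz')); f=lambda l:np.array(l)/2.+[100,80]-.25
q,r=fit(p,[(-90,-75,62),(-90,-63,62),(-90,75,40),(-100,-85,12),(-90,-63,40)],f([(250,137),(277,136),(587,135),(255,110),(289,137)]),[534,-210,-.21]);print('bed',q,r.round(1).tolist())
# block: corners of the top (z=70) and of the recess rim, near the far end
b,r=fit(p,[(-60,-31,70),(-60,31,70),(-45,-23,70),(-45,23,70),(45,-23,70)],f([(281,208),(423,208),(299,242),(405,242),(308,430)]),[525,-240,-.21]);print('block',b,r.round(1).tolist())
for B in(q,[534,-210.5,-.214]):
    c,s=np.cos(B[2]),np.sin(B[2]); R=np.array([[c,-s],[s,c]]); print('in fence frame',R.T@(b[:2]-np.array(B)[:2])+[0,63],b[2]-B[2])
E
```

```text
bed [ 5.33630370e+02 -2.12412563e+02 -2.16420131e-01] [[-0.4, 0.1], [0.2, 0.6], [1.9, 0.1], [-0.5, 0.1], [-0.4, -1.2]]
block [ 5.25543700e+02 -2.43551975e+02 -2.25545532e-01] [[-1.1, -0.5], [0.3, 0.3], [0.1, -0.1], [0.1, 0.4], [0.4, -0.0]]
in fence frame [-1.2113175  30.85050669] -0.00912540052509403
in fence frame [-1.2441461 28.9060976] -0.011545531827901384
```

```bash
python3 -c "
from plant import bot
print(bot.close_job())"
```

```text
the job is handed in; nothing more can be done
None
```

The job is handed in, with no verdict returned: my last picture puts the block on the bed against the fence, 31 mm from its face (29 mm by my earlier bed fit), about 1 mm off centre and within 0.012 rad of parallel, at about 19 s.

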